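# Make up two biscuit-decorating kits

### The arm

A 6-joint arm with a two-finger parallel gripper is mounted at the origin on the work surface. World frame = base frame: x ahead of the robot, y to its left, z up, the work surface at z = 0. Lengths are in m, angles in rad, forces in N, time in s.
With the tool pointing down it reaches from about 0.225 to 0.875 m from the base axis. Payload 3.4 kg.
Tool frame: the origin (TCP) lies between the finger pads; the fingertips stand 25 mm ahead of it and the grasp point (between the pads) lies 6 mm ahead of it; z points along the fingers, y is the line along which they close (so a half turn about z gives the same grasp; the last joint's range is limited). The gripper opens to 85 mm and grips with 20 to 120 N. Pads are 22 mm wide; open, the fingers measure 114 mm over their backs; the gripper's body (76 mm by 85 mm) begins 54 mm behind the grasp point. The pads swing forward as they close: fully open they stand 13 mm farther back than shut.
Start: joints at [1.094, 0.276, 1.505, -0, 1.361, -0.121], TCP at [0.2, 0.539, 0.256] pointing down, gripper open.
Joint ranges: [-2.89, 2.89], [-0.75, 2.08], [0.22, 2.7], [-1.18, 4.32], [0.11, 2.71], [-2.7, 2.7]. Speed limits (rad/s): [2.57, 2.57, 3.14, 3.14, 3.14, 3.14].

### API

Orientations are given as a unit quaternion [w, x, y, z].
In Python, from rig import manip, cams, ticket gives the robot as it stands.
- The arm moves only by the tool step_arm, never from a script. Its argument "increments" is a list of rows, each an object with "dp": the shift along the world's x, y, z each as a share of 0.2 m, from -1 to 1, a list of three; "yaw": the turn about the world's z as a share of 0.15 rad, from -1 to 1; "grip": the opening, from 0 (shut) to 1 (fully open). In form: [{"dp": [tx, ty, tz], "yaw": yaw, "grip": grip}, ...]. A call has 1 to 5 rows; each row shifts and turns the commanded pose from where the row before left it; what a row does not reach is not made up. A row lasts 1/8 s, in which the tool goes at most 62.5 mm and 10.7 degrees, less where a joint would pass 70% of its speed; a pose out of reach is approached as far as the arm can. A call with a number of a shift or a turn outside -1 to 1 is refused whole. A call with a gripper value outside its range is refused whole. The fingers move at their own pace and stop on an object; "squeeze" is the grip in N (left out, the last holds). Time passes only in rows, so rows that do not move let the fingers close. It gives the time, the measured TCP pose, the force, the opening and the grip force at its end, in the units of the state.
- manip.get_state(): the state, without advancing time (a new reading comes with each control period).
- cams.get_image(name): name is "side" or "top" or "wrist"; returns the picture (480x640x3 uint8, blue, green, red); there is no depth.
- cams.get_calibration(name): a dict with "fx", "fy", "cx", "cy" (pixels), "k1" (the pictures are not rectified: a ray, as slopes to the right and down, at radius r is drawn at 1 + k1 r^2 times it, then the intrinsics apply), "extrinsics" (4x4, takes a point from camera to world coordinates). Camera axes: x right, y up, looking along -z (the intrinsics and any distortion apply to the point x, -y, -z); pixel columns grow to the right and rows downward; lengths in m; the calibration is good to about 2 mm. A picture is of the moment at which its call begins: read the wrist's pose just before it. get_calibration takes no time and is no camera call; for the wrist camera it gives the pose at the moment of the call.
- ticket.sign_off(): hands the job in; it is judged then, once.
The state is a dict: "clock": time; "qpos": joint angles; "qd": joint speeds; "effort": joint torques, N m; "position": TCP position; "ee_rot": TCP orientation; "contact_force": force on the tool from outside, world axes, zero at the start; "moment": the same for the moment, N m; "width": finger opening in m; "gripper_force": force on a finger pad.
Only numpy, scipy, OpenCV 4.12 (cv2) and the standard library are available. Lean on these libraries where they do the work, as an engineer would, in place of code of your own. Each camera call takes 0.05 s, during which the arm holds its last target. There are 200 camera calls.

### The job

Make up two decorating kits from the stock on the baking paper. The long tray gets, in order from its handle: the sprinkle shaker, the star biscuit, the ring cutter, one to a compartment; the short tray gets the icing pot in the compartment beside its handle and the rectangular biscuit in the other. Set each thing down flat and right way up in the middle of its compartment, and leave the round chocolate biscuit and the piping nozzle where they are.

Things in the scene. Friction and masses are not known exactly. Their poses are not given: they have to be found in the camera images.
- star_c (a point): Star biscuit: pale dough, eight short points (two 37 mm squares crossed at 45 degrees), 52 mm across opposite points, 16 mm thick, dot of white icing. Lies flat on brown baking paper on the bench top (z = 0). Point: its centre, half-way up; z axis up. Points at every 45 degrees from its x axis; 48 mm wide along directions half-way between points.
- finger_c (a point): Rectangular biscuit: same pale dough, 36 mm (its x axis) by 60 mm (its y axis), 16 mm thick, rows of small pricked holes. Lies flat on the paper. Point: its centre, half-way up; z axis up.
- shaker_c (a point): Sprinkle shaker: slim upright white cylinder, 36 mm in diameter, 64 mm tall, with a domed steel top (straight sided up to 57 mm). Point: its centre, half-way up; z axis up.
- pot_c (a point): Icing pot: squat closed pot, white with a flat aluminium lid, 36 mm tall; body 52 mm in diameter up to 24 mm, lid 54 mm in diameter above. Point: its centre, half-way up; z axis up.
- cutter_c (a point): Ring cutter: plain round steel hoop open at both ends, outside diameter 46 mm, inside 41 mm, 28 mm high, standing on its edge circle. Point: its centre, half-way up; z axis up.
- round_c (a point): Round biscuit with a scalloped edge and dark chocolate top, 57 mm in diameter, 17 mm thick. Not wanted in either kit; it stays where it lies. The point given is its centre.
- nozzle_c (a point): Piping nozzle: solid-looking steel cone standing on its wide end, 30 mm in diameter at the foot, 8 mm at the top, 42 mm tall. Not wanted in either kit; it stays where it stands. The point given is on its axis, half-way up.
- long_tray: Long wooden tray, fixed, 250 mm (its y) by 130 mm (its x); three compartments along y, each 78 (y) by 122 mm (x) inside. Floor 4 mm thick, walls 4 mm thick, wall tops 10 mm above the bench. Flat handle tab (50 wide, 28 long, 8 mm high, dark slot) at its -y end. Origin: centre of underside, on the bench; compartment centres at x = 0, y = -82 mm (at the handle), 0, +82 mm.
- short_tray: Short wooden tray, fixed, 168 mm (its y) by 130 mm (its x); two compartments along y, each 78 (y) by 122 mm (x) inside; floor, walls and handle tab (at its -y end) as on the long tray. Origin: centre of underside, on the bench; compartment centres at x = 0, y = -41 mm (at the handle) and +41 mm.
Mind the look-alikes: they are no part of the job. Leave any red or yellow look-alike of the part that bears cutter_c alone.

How it is judged:
At the end, for the whole second after the job is handed in: Each of the five things rests on the floor of its named compartment, centre within 15 mm of the compartment's centre along and across the tray (height 4 mm), right way up within 0.15 rad, at rest; the round biscuit and the nozzle are within 20 mm of where they started (x of shaker_c in the frame of long_tray between -0.015 and 0.015 m and y of shaker_c in the frame of long_tray between -0.097 and -0.067 m and z of shaker_c in the frame of long_tray between 0.032 and 0.04 m and angle between each of shaker_c, star_c, cutter_c, pot_c, finger_c's own z axis and vertical below 0.15 rad and linear speed of each of shaker, star, cutter, pot, finger below 0.02 m/s and angular speed of each of shaker, star, cutter, pot, finger below 0.2 rad/s and x of star_c in the frame of long_tray between -0.015 and 0.015 m and y of star_c in the frame of long_tray between -0.015 and 0.015 m and z of star_c in the frame of long_tray between 0.008 and 0.016 m and x of cutter_c in the frame of long_tray between -0.015 and 0.015 m and y of cutter_c in the frame of long_tray between 0.067 and 0.097 m and z of cutter_c in the frame of long_tray between 0.014 and 0.022 m and x of pot_c in the frame of short_tray between -0.015 and 0.015 m and y of pot_c in the frame of short_tray between -0.056 and -0.026 m and z of pot_c in the frame of short_tray between 0.018 and 0.026 m and x of finger_c in the frame of short_tray between -0.015 and 0.015 m and y of finger_c in the frame of short_tray between 0.026 and 0.056 m and z of finger_c in the frame of short_tray between 0.008 and 0.016 m and distance of each of round_c, nozzle_c from where it was at the start of the episode below 0.02 m); the robot touches nothing.
It fails at once if the round chocolate biscuit is moved from its place by more than 20 mm (distance of round_c from where it was at the start of the episode above 0.02 m).
It fails at once if the piping nozzle is moved from its place by more than 20 mm (distance of nozzle_c from where it was at the start of the episode above 0.02 m).
It also fails if it takes over 128 s, if anything falls off the work surface, if the arm or the gripper's body presses on something with over 40 N, if the wrist force passes 120 N, or if a joint passes its speed limit or range.

## Working session

There is one attempt and no reset: what is moved stays moved. The work goes in short steps, Python scripts to look and compute and a tool call to move; the robot and the scene stay as the last step left them, time stands still between calls to the robot, and variables do not carry over. Pictures are saved under pics/ and viewed, at most 14 in all, crops included, and the job is handed in when it is done.

Besides the shell and the picture viewer there is one more tool, called as a command line: name --argument value ..., lists and objects as JSON in quotes. step_arm: Moves the arm, as the interface text tells. Shift numbers are shares of 0.2 m and turn numbers shares of 0.15 rad, none past 1 either way. Its arguments: {"type":"object","properties":{"increments":{"type":"array"},"squeeze":{"type":"number"}},"required":["increments"]}

```bash
ls; mkdir -p pics; python3 - <<'E'
from rig import manip,cams
import cv2
print(manip.get_state())
for n in("top","side","wrist"):
    im=cams.get_image(n);cv2.imwrite(f"pics/{n}0.png",im);print(n,cams.get_calibration(n))
E
```

```text
pics
{'clock': 0.0, 'qpos': array([ 1.09397120e+00,  2.76578397e-01,  1.50614928e+00, -4.05831990e-05,
        1.36072760e+00, -1.20975930e-01]), 'qd': array([ 4.31937354e-04,  7.55745481e-05, -1.00750997e-03,  2.11932396e-03,
        1.26610388e-03, -4.45888072e-04]), 'effort': array([-1.08995348e-04, -4.16774046e+01, -2.45807451e+01, -5.02788298e-04,
        1.12024162e-02, -2.14865054e-05]), 'position': array([0.20009408, 0.53852408, 0.25544272]), 'ee_rot': array([-2.55281798e-04,  1.76983060e-01,  9.84213457e-01, -8.95862691e-04]), 'contact_force': array([-0.15126916,  0.0386469 ,  0.00982051]), 'moment': array([ 0.01214057, -0.00187459, -0.03584602]), 'gripper_force': 0.0, 'width': 0.08509810566140026}
top {'fx': 511.26382458480225, 'fy': 511.26382458480225, 'cx': 316.4119837903222, 'cy': 237.55480320980814, 'k1': 0.0014893936647527174, 'extrinsics': array([[ 0.01039395,  0.99684259, -0.07871991,  0.44686495],
       [-0.99993417,  0.01074422,  0.00402728,  0.01874984],
       [ 0.00486034,  0.07867287,  0.99688864,  0.9508552 ],
       [ 0.        ,  0.        ,  0.        ,  1.        ]])}
side {'fx': 577.7974258270903, 'fy': 577.7974258270903, 'cx': 319.35669178198793, 'cy': 241.4732531762871, 'k1': 0.05993104426514039, 'extrinsics': array([[ 0.72619553,  0.34805538, -0.59287225, -0.20958949],
       [-0.68739582,  0.35346417, -0.63446833, -0.80317473],
       [-0.01127102,  0.86828598,  0.49593591,  0.66209621],
       [ 0.        ,  0.        ,  0.        ,  1.        ]])}
wrist {'fx': 407.8273318269553, 'fy': 407.8273318269553, 'cx': 322.08522673931515, 'cy': 237.54123900091736, 'k1': 0.025031647116494783, 'extrinsics': array([[ 0.34766516, -0.89134456, -0.29091891,  0.12532957],
       [ 0.93761702,  0.32990851,  0.10970279,  0.56712166],
       [-0.00180637, -0.31091036,  0.95043752,  0.37319939],
       [ 0.        ,  0.        ,  0.        ,  1.        ]])}
```

View pics/top0.png

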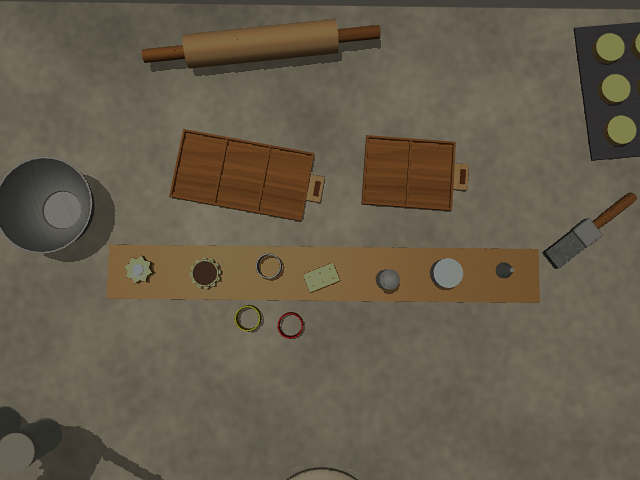

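View pics/side0.png

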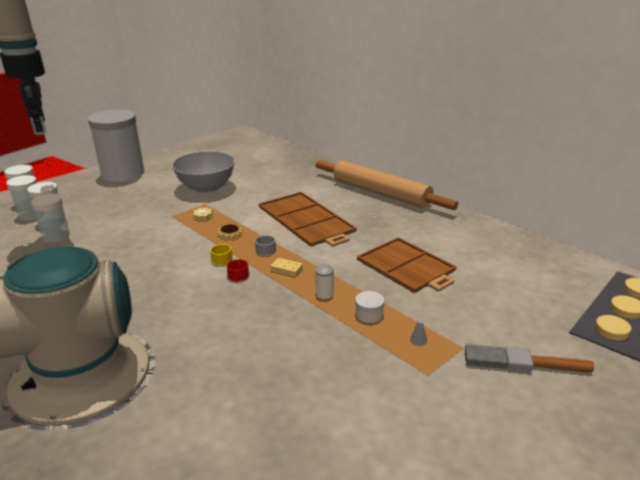

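```bash
python3 - <<'E'
import cv2,numpy as np
im=cv2.imread("pics/top0.png")
a=cv2.resize(im[242:306,110:350],None,fx=3.3,fy=3.3,interpolation=3)
b=cv2.resize(im[242:306,300:540],None,fx=3.3,fy=3.3,interpolation=3)
cv2.imwrite("pics/c1.png",np.vstack([a,b]))
c=cv2.resize(im[120:230,160:480],None,fx=2.5,fy=2.5,interpolation=3)
cv2.imwrite("pics/c2.png",c)
E
```

```text
(no output)
```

View pics/c1.png

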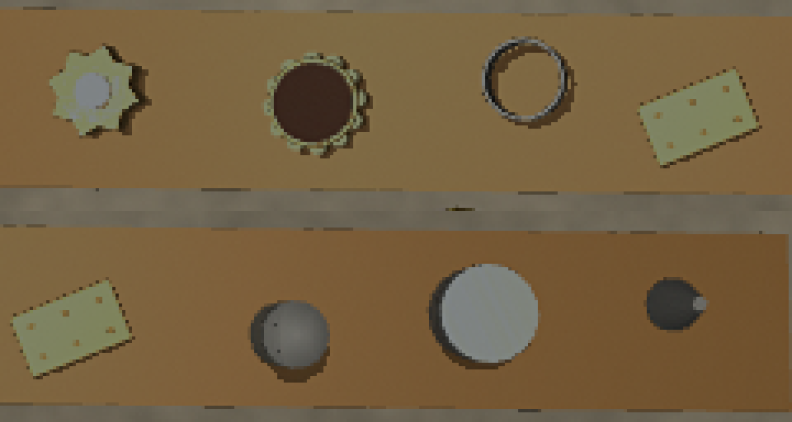

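View pics/c2.png

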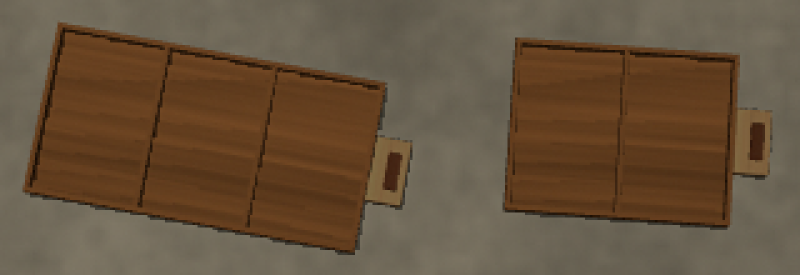

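```bash
cat > h.py <<'E'
import numpy as np,cv2
from rig import manip,cams
def ray(cal,px,z):
    """pixel(s) -> world points on plane z"""
    K=np.array([[cal['fx'],0,cal['cx']],[0,cal['fy'],cal['cy']],[0,0,1]])
    d=cv2.undistortPoints(np.array(px,float).reshape(-1,1,2),K,np.array([cal['k1'],0,0,0]))[:,0]
    E=cal['extrinsics']
    r=np.c_[d[:,0],-d[:,1],-np.ones(len(d))]@E[:3,:3].T
    return E[:3,3]+r*((z-E[2,3])/r[:,2])[:,None]
E
python3 - <<'E'
from h import *
np.set_printoptions(precision=4,suppress=True)
c=cams.get_calibration("top")
r1=lambda p:np.array(p)/3.3+[110,242]
r2=lambda p:(np.array(p)-[0,211])/3.3+[300,242]
for n,p,z in [("star",r1((95,91)),.016),("cutter",r1((525,80)),.028),("finger",r1((699,117.5)),.016),("round",r1((316,104)),.017),("shaker",r2((296,333)),.057),("pot",r2((489.5,313.5)),.036),("nozzle",r2((672,304)),0)]:
    print(n,ray(c,p,z)[0])
tip=ray(c,r1([(49,84),(105,45),(143,98),(90,137)]),.016)[:,:2];print(tip)
v=tip-tip.mean(0);print("star tips",tip.mean(0),np.degrees(np.arctan2(v[:,1],v[:,0])),np.linalg.norm(v,axis=1))
f=ray(c,r1([(638,107),(736,68),(760,128),(662,167)]),.016)[:,:2]
e=f[1]-f[0]+f[2]-f[3];g=f[1]-f[2]+f[0]-f[3];print("finger",f.mean(0),np.linalg.norm(e)/2,np.linalg.norm(g)/2,"short deg",np.degrees(np.arctan2(g[1],g[0])),np.degrees(np.arctan2(e[1],e[0])))
for n,q,ys in [("long",[(62,22),(386,82),(354,253),(24,192)],(-.082,0,.082)),("short",[(516,38),(739,55),(728,228),(505,210)],(-.041,.041))]:
    t=ray(c,np.array(q)/2.5+[160,120],.010)[:,:2];o=t.mean(0)
    e=t[0]-t[1]+t[3]-t[2];g=t[0]-t[3]+t[1]-t[2];u=e/np.linalg.norm(e)
    print(n,o,np.linalg.norm(e)/2,np.linalg.norm(g)/2,"x-axis deg",np.degrees(np.arctan2(-u[0],u[1])),np.degrees(np.arctan2(g[1],g[0])))
    for y in ys: print(y,o+u*y)
E
```

```text
star [0.4587 0.3379 0.016 ]
cutter [0.467  0.0997 0.028 ]
finger [0.4476 0.0044 0.016 ]
round [0.4528 0.2157 0.017 ]
shaker [ 0.4464 -0.1134  0.057 ]
pot [ 0.458  -0.2214  0.036 ]
nozzle [ 0.4649 -0.3338  0.    ]
[[0.4623 0.3634]
 [0.4841 0.3334]
 [0.4551 0.3114]
 [0.4334 0.3397]]
star tips [0.4587 0.337 ] [ 82.3471  -8.0557 -98.0382 173.7878] [0.0267 0.0257 0.0259 0.0255]
finger [0.4476 0.0043] 0.05826355676916503 0.03559485453032735 short deg 22.417642494439338 -67.77178719647932
long [0.6371 0.1537] 0.24813434808572887 0.13101916407969533 x-axis deg -9.946698799894499 -10.228475254323808
-0.082 [0.6229 0.073 ]
0 [0.6371 0.1537]
0.082 [0.6513 0.2345]
short [ 0.644  -0.1562] 0.1669148597353584 0.13084953022340645 x-axis deg -3.8970311944411087 -3.816957782757681
-0.041 [ 0.6412 -0.1971]
0.041 [ 0.6468 -0.1153]
```

step_arm --increments '[{"dp":[0.185,-0.1436,0],"yaw":-0.916,"grip":1},{"dp":[0.185,-0.1436,0],"yaw":-0.916,"grip":1},{"dp":[0.185,-0.1436,0],"yaw":-0.916,"grip":1},{"dp":[0.185,-0.1436,0],"yaw":-0.916,"grip":1},{"dp":[0.185,-0.1436,0],"yaw":-0.916,"grip":1}]'

```text
clock: 0.78
position: [0.3862, 0.3943, 0.2561]
ee_rot: [-0.0, 0.5, 0.866, -0.0]
contact_force: [-0.5, 0.0, 0.4]
width: 0.0854
gripper_force: 0.0
```

step_arm --increments '[{"dp":[0.185,-0.1436,0],"yaw":-0.916,"grip":1},{"dp":[0.185,-0.1436,0],"yaw":-0.916,"grip":1},{"dp":[0,0,-0.28],"yaw":0,"grip":1},{"dp":[0,0,-0.25],"yaw":0,"grip":1},{"dp":[0,0,0],"yaw":0,"grip":1}]'

```text
clock: 1.4
position: [0.4566, 0.3361, 0.1465]
ee_rot: [-0.002, 0.612, 0.791, -0.005]
contact_force: [0.2, 0.2, 0.2]
width: 0.0855
gripper_force: 0.0
```

```bash
cat >> h.py <<'E'
def st():
    s=manip.get_state();w,x,y,z=s['ee_rot'];
    yc=np.array([2*(x*y-w*z),1-2*(x*x+z*z)])
    print(round(s['clock'],2),s['position'].round(4),'close deg',np.degrees(np.arctan2(yc[1],yc[0])).round(1),'F',s['contact_force'].round(1),'w',round(s['width'],4),'gf',round(s['gripper_force'],1))
E
python3 - <<'E'
from h import *
st();cv2.imwrite("pics/w1.png",cams.get_image("wrist"))
c=cams.get_calibration("wrist");np.save("wcal.npy",c,allow_pickle=True)
E
```

```text
1.4 [0.4566 0.3361 0.1465] close deg 14.5 F [0.2 0.2 0.2] w 0.0855 gf 0.0
```

View pics/w1.png

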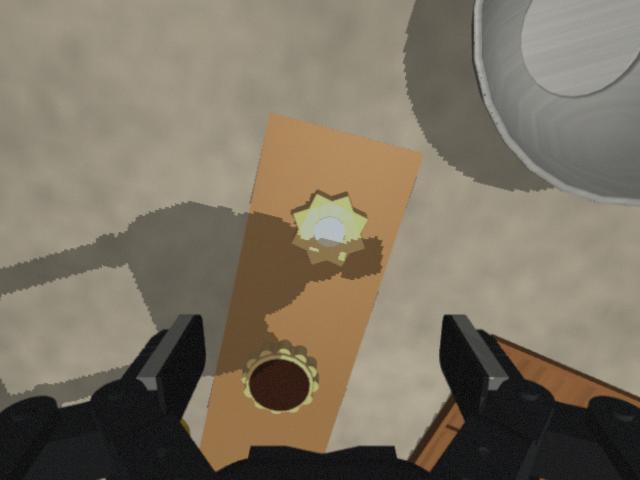

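The wrist view shows the star centred near (330,229), icing at (329,231), and the round biscuit at (280,385); the bowl is off to the right.

```bash
python3 - <<'E'
from h import *
c=np.load("wcal.npy",allow_pickle=True).item()
print(ray(c,[(330,228),(280,383)],.016), c['extrinsics'][:3,3])
E
```

```text
[[0.46196951 0.34296646 0.016     ]
 [0.45700774 0.21934266 0.016     ]] [0.43894721 0.41554193 0.26677491]
```

step_arm --increments '[{"dp":[0.016,0.018,-0.22],"yaw":0,"grip":1},{"dp":[0,0,-0.2],"yaw":0,"grip":1},{"dp":[0,0,-0.14],"yaw":0,"grip":1},{"dp":[0,0,0],"yaw":0,"grip":1}]'

```text
clock: 1.95
position: [0.4628, 0.342, 0.0388]
ee_rot: [0.0, 0.612, 0.791, -0.0]
contact_force: [0.1, -0.1, 0.5]
width: 0.0856
gripper_force: 0.0
```

step_arm --increments '[{"dp":[-0.01,-0.005,-0.055],"yaw":0,"grip":1},{"dp":[0,0,0],"yaw":0,"grip":0},{"dp":[0,0,0],"yaw":0,"grip":0},{"dp":[0,0,0],"yaw":0,"grip":0},{"dp":[0,0,0],"yaw":0,"grip":0}]' --squeeze 30

```text
clock: 2.58
position: [0.461, 0.3409, 0.0287]
ee_rot: [0.0, 0.612, 0.791, 0.001]
contact_force: [-1.8, -0.2, 4.7]
width: 0.0461
gripper_force: 29.9
```

step_arm --increments '[{"dp":[0,0,0],"yaw":0,"grip":0},{"dp":[0,0,0],"yaw":0,"grip":0}]'

```text
clock: 2.82
position: [0.461, 0.3409, 0.0287]
ee_rot: [0.0, 0.612, 0.791, 0.001]
contact_force: [-0.6, -0.5, 4.9]
width: 0.046
gripper_force: 29.9
```

step_arm --increments '[{"dp":[0,0,0.15],"yaw":0,"grip":0},{"dp":[0,0,0.25],"yaw":0,"grip":0},{"dp":[0.178,-0.185,0],"yaw":0,"grip":0},{"dp":[0.178,-0.185,0],"yaw":0,"grip":0},{"dp":[0.178,-0.185,0],"yaw":0,"grip":0}]'

```text
clock: 3.45
position: [0.5685, 0.2287, 0.1083]
ee_rot: [0.001, 0.612, 0.791, 0.001]
contact_force: [0.5, -0.4, -0.7]
width: 0.0456
gripper_force: 30.9
```

step_arm --increments '[{"dp":[0.178,-0.185,0],"yaw":0,"grip":0},{"dp":[0.178,-0.185,0],"yaw":0,"grip":0},{"dp":[0,0,-0.15],"yaw":0,"grip":0},{"dp":[0,0,0],"yaw":0,"grip":0},{"dp":[0,0,0],"yaw":0,"grip":0}]'

```text
clock: 4.08
position: [0.6384, 0.156, 0.078]
ee_rot: [0.0, 0.612, 0.791, 0.0]
contact_force: [0.2, 0.8, 0.2]
width: 0.0461
gripper_force: 30.9
```

```bash
python3 - <<'E'
from h import *
st();cv2.imwrite("pics/w2.png",cams.get_image("wrist"))
c=cams.get_calibration("wrist");np.save("wcal2.npy",c,allow_pickle=True)
E
```

```text
4.08 [0.6384 0.156  0.078 ] close deg 14.5 F [0.2 0.8 0.2] w 0.0461 gf 30.9
```

View pics/w2.png

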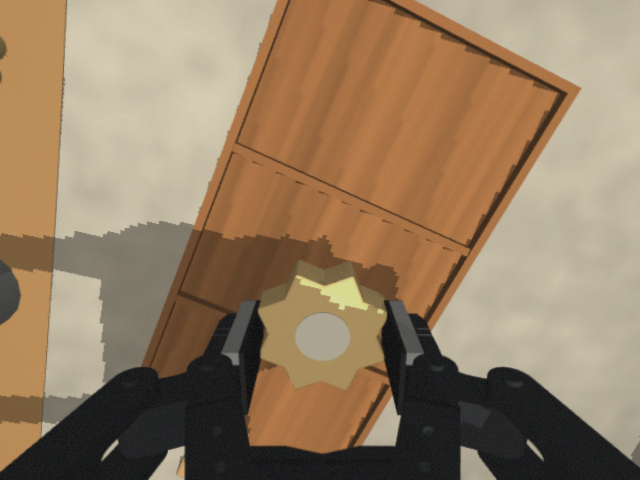

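The star is held level, icing centre at (322,337). The tray's far corner is at (580,88), the far divider runs from (236,150) to (470,249), and the near divider's left end is at (180,293).

```bash
python3 - <<'E'
from h import *
c=np.load("wcal2.npy",allow_pickle=True).item()
print("star",ray(c,[(322,337)],.078-.0287+.016))
p=ray(c,[(580,88),(236,150),(470,249),(180,293)],.010);print(p)
a=np.radians(-10);R=np.array([[np.cos(a),-np.sin(a)],[np.sin(a),np.cos(a)]])
o=np.array([.6371,.1537])
print("in tray",(p[:,:2]-o)@R,"expect (.065,.125),(-.065,.041),(.063,.041),(-.065,-.041)")
E
```

```text
star [[0.63907632 0.15549968 0.0653    ]]
[[0.72307934 0.2671455  0.01      ]
 [0.58640297 0.20526164 0.01      ]
 [0.70471729 0.18741149 0.01      ]
 [0.57261573 0.12889244 0.01      ]]
in tray [[ 0.06497351  0.12665217]
 [-0.05888041  0.04197486]
 [ 0.06073609  0.04494096]
 [-0.05919682 -0.03562826]] expect (.065,.125),(-.065,.041),(.063,.041),(-.065,-.041)
```

step_arm --increments '[{"dp":[0,0,-0.15],"yaw":0,"grip":0},{"dp":[0,0,-0.065],"yaw":0,"grip":0},{"dp":[0,0,0],"yaw":0,"grip":0},{"dp":[0,0,0],"yaw":0,"grip":0}]'

```text
clock: 4.62
position: [0.639, 0.1559, 0.0353]
ee_rot: [0.001, 0.612, 0.791, 0.0]
contact_force: [-0.2, 0.3, 0.6]
width: 0.046
gripper_force: 30.8
```

step_arm --increments '[{"dp":[0,0,-0.008],"yaw":0,"grip":0},{"dp":[0,0,0],"yaw":0,"grip":0.7},{"dp":[0,0,0],"yaw":0,"grip":0.7},{"dp":[0,0,0.1],"yaw":0,"grip":0.7},{"dp":[0,0,0.27],"yaw":0,"grip":0.8}]'

```text
clock: 5.25
position: [0.6363, 0.1552, 0.1044]
ee_rot: [-0.003, 0.612, 0.791, -0.003]
contact_force: [0.8, 0.8, -0.7]
width: 0.0679
gripper_force: 0.0
```

step_arm --increments '[{"dp":[-0.213,-0.068,0.05],"yaw":-0.42,"grip":1},{"dp":[-0.213,-0.068,0.05],"yaw":-0.42,"grip":1},{"dp":[-0.213,-0.068,0.05],"yaw":-0.42,"grip":1},{"dp":[-0.213,-0.068,0],"yaw":-0.42,"grip":1},{"dp":[0,0,0],"yaw":0,"grip":1}]'

```text
clock: 5.88
position: [0.4641, 0.1005, 0.1368]
ee_rot: [-0.001, 0.707, 0.707, -0.001]
contact_force: [0.6, 0.5, -0.6]
width: 0.0858
gripper_force: 0.0
```

```bash
python3 - <<'E'
from h import *
st();cv2.imwrite("pics/w3.png",cams.get_image("wrist"))
c=cams.get_calibration("wrist");np.save("wcal3.npy",c,allow_pickle=True)
E
```

```text
5.88 [0.4641 0.1005 0.1368] close deg 0.0 F [ 0.6  0.5 -0.6] w 0.0858 gf 0.0
```

View pics/w3.png

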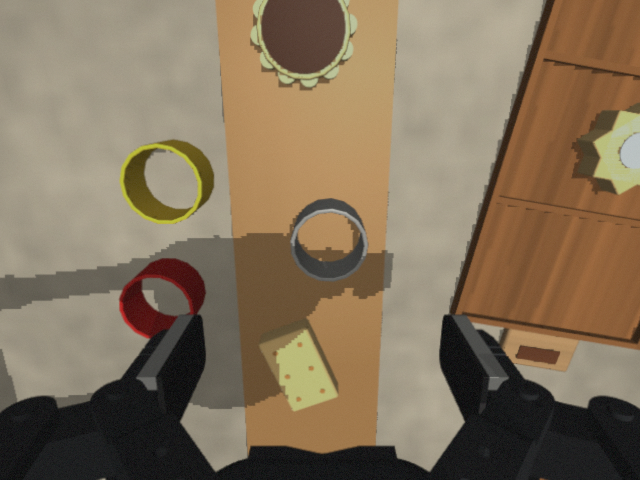

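Steel cutter at (330,243), top ring; yellow (167,181) and red (162,300) look-alikes stay left. Star sits in the middle compartment.

```bash
python3 - <<'E'
from h import *
c=np.load("wcal3.npy",allow_pickle=True).item()
print("cutter",ray(c,[(330,243)],.028)); print("red rim",ray(c,[(160,295),(200,300)],.028))
st()
E
```

```text
cutter [[0.47176218 0.10358736 0.028     ]]
red rim [[0.36819509 0.06987118 0.028     ]
 [0.39218438 0.06645955 0.028     ]]
5.92 [0.4671 0.1009 0.1372] close deg 0.1 F [ 1.5 -0.9  0.6] w 0.0854 gf 0.0
```

step_arm --increments '[{"dp":[0.008,0.005,-0.25],"yaw":0,"grip":1},{"dp":[0,0,-0.2],"yaw":0,"grip":1},{"dp":[0,0,-0.08],"yaw":0,"grip":1},{"dp":[0,0,0],"yaw":0,"grip":1},{"dp":[0,0,0],"yaw":0,"grip":0}]'

```text
clock: 6.55
position: [0.4714, 0.1024, 0.0313]
ee_rot: [0.001, 0.707, 0.708, 0.001]
contact_force: [0.5, 0.7, 1.1]
width: 0.0697
gripper_force: 0.0
```

step_arm --increments '[{"dp":[0,0,0],"yaw":0,"grip":0},{"dp":[0,0,0],"yaw":0,"grip":0},{"dp":[0,0,0],"yaw":0,"grip":0},{"dp":[0,0,0],"yaw":0,"grip":0},{"dp":[0,0,0],"yaw":0,"grip":0}]'

```text
clock: 7.18
position: [0.4707, 0.1023, 0.0319]
ee_rot: [0.001, 0.707, 0.708, 0.001]
contact_force: [-0.4, -0.5, 6.1]
width: 0.0454
gripper_force: 30.4
```

step_arm --increments '[{"dp":[0,0,0.15],"yaw":0,"grip":0},{"dp":[0,0,0.25],"yaw":0,"grip":0},{"dp":[0.229,0.169,0],"yaw":0,"grip":0},{"dp":[0.229,0.169,0],"yaw":0,"grip":0},{"dp":[0.229,0.169,0],"yaw":0,"grip":0}]'

```text
clock: 7.8
position: [0.6085, 0.2046, 0.1116]
ee_rot: [0.001, 0.707, 0.708, 0.001]
contact_force: [0.5, 0.6, -0.4]
width: 0.0453
gripper_force: 31.1
```

step_arm --increments '[{"dp":[0.229,0.169,0],"yaw":0,"grip":0},{"dp":[0,0,-0.2],"yaw":0,"grip":0},{"dp":[0,0,-0.15],"yaw":0,"grip":0},{"dp":[0,0,0],"yaw":0,"grip":0},{"dp":[0,0,0],"yaw":0,"grip":0}]'

```text
clock: 8.43
position: [0.6533, 0.2374, 0.0418]
ee_rot: [0.0, 0.707, 0.707, 0.0]
contact_force: [0.1, -0.7, 0.1]
width: 0.0454
gripper_force: 32.0
```

step_arm --increments '[{"dp":[0,0,-0.028],"yaw":0,"grip":0},{"dp":[0,0,0],"yaw":0,"grip":0},{"dp":[0,0,0],"yaw":0,"grip":0.68},{"dp":[0,0,0],"yaw":0,"grip":0.68},{"dp":[0,0,0.15],"yaw":0,"grip":0.68}]'

```text
clock: 9.05
position: [0.651, 0.2368, 0.0629]
ee_rot: [-0.001, 0.707, 0.707, -0.003]
contact_force: [0.3, -0.1, -0.1]
width: 0.0583
gripper_force: 0.0
```

step_arm --increments '[{"dp":[0,0,0.3],"yaw":0,"grip":0.8},{"dp":[-0.169,-0.192,0.05],"yaw":0.434,"grip":1},{"dp":[-0.169,-0.192,0],"yaw":0.434,"grip":1},{"dp":[-0.169,-0.192,0],"yaw":0.434,"grip":1},{"dp":[-0.169,-0.192,0],"yaw":0.434,"grip":1}]'

```text
clock: 9.68
position: [0.5167, 0.0827, 0.1355]
ee_rot: [0.001, 0.608, 0.794, 0.0]
contact_force: [0.7, -0.7, -0.0]
width: 0.0852
gripper_force: 0.0
```

step_arm --increments '[{"dp":[-0.169,-0.192,0],"yaw":0.434,"grip":1},{"dp":[-0.169,-0.192,0],"yaw":0.434,"grip":1},{"dp":[0,0,0],"yaw":0,"grip":1},{"dp":[0,0,0],"yaw":0,"grip":1}]'

```text
clock: 10.18
position: [0.4511, 0.007, 0.1357]
ee_rot: [0.001, 0.556, 0.831, 0.001]
contact_force: [0.2, -0.4, 0.6]
width: 0.0856
gripper_force: 0.0
```

```bash
python3 - <<'E'
from h import *
st();cv2.imwrite("pics/w4.png",cams.get_image("wrist"))
c=cams.get_calibration("wrist");np.save("wcal4.npy",c,allow_pickle=True)
E
```

```text
10.18 [0.4511 0.007  0.1357] close deg 22.4 F [ 0.2 -0.4  0.6] w 0.0856 gf 0.0
```

View pics/w4.png

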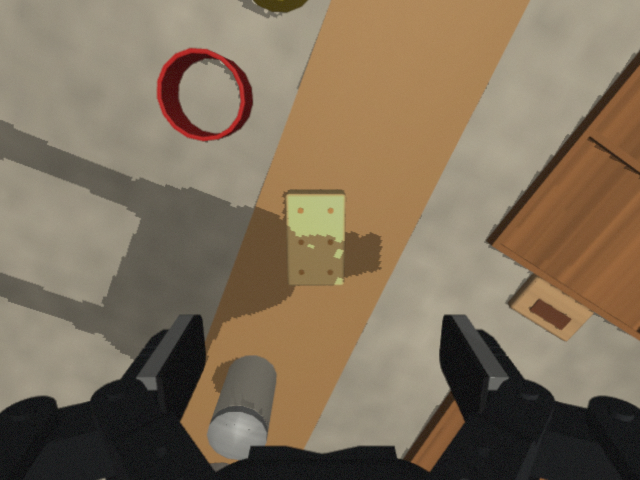

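The biscuit is square to the fingers, centred at (316,240), with the shaker at (245,405) well clear. Descending.

step_arm --increments '[{"dp":[0,0,-0.25],"yaw":0,"grip":1},{"dp":[0,0,-0.2],"yaw":0,"grip":1},{"dp":[0,0,-0.075],"yaw":0,"grip":1},{"dp":[0,0,0],"yaw":0,"grip":1},{"dp":[0,0,0],"yaw":0,"grip":0}]'

```text
clock: 10.85
position: [0.4514, 0.0074, 0.0306]
ee_rot: [0.001, 0.556, 0.831, 0.0]
contact_force: [1.2, -0.4, -0.2]
width: 0.0698
gripper_force: 0.0
```

step_arm --increments '[{"dp":[0,0,0],"yaw":0,"grip":0},{"dp":[0,0,0],"yaw":0,"grip":0},{"dp":[0,0,0],"yaw":0,"grip":0},{"dp":[0,0,0],"yaw":0,"grip":0},{"dp":[0,0,0],"yaw":0,"grip":0}]'

```text
clock: 11.48
position: [0.4508, 0.007, 0.031]
ee_rot: [0.001, 0.556, 0.831, 0.001]
contact_force: [-0.5, 1.0, 7.0]
width: 0.035
gripper_force: 30.3
```

step_arm --increments '[{"dp":[0,0,0.15],"yaw":0,"grip":0},{"dp":[0,0,0.25],"yaw":0,"grip":0},{"dp":[0.2475,-0.15,0],"yaw":0,"grip":0},{"dp":[0.2475,-0.15,0],"yaw":0,"grip":0},{"dp":[0.2475,-0.15,0],"yaw":0,"grip":0}]'

```text
clock: 12.1
position: [0.5999, -0.084, 0.1107]
ee_rot: [0.0, 0.556, 0.831, 0.0]
contact_force: [-0.4, 0.5, -1.0]
width: 0.0349
gripper_force: 30.5
```

step_arm --increments '[{"dp":[0.2475,-0.15,0],"yaw":0,"grip":0},{"dp":[0,0,-0.2],"yaw":0,"grip":0},{"dp":[0,0,-0.15],"yaw":0,"grip":0},{"dp":[0,0,0],"yaw":0,"grip":0},{"dp":[0,0,0],"yaw":0,"grip":0}]'

```text
clock: 12.72
position: [0.6484, -0.1131, 0.041]
ee_rot: [0.0, 0.556, 0.831, 0.0]
contact_force: [1.0, 1.0, -0.3]
width: 0.035
gripper_force: 31.0
```

```bash
python3 - <<'E'
from h import *
st();cv2.imwrite("pics/w5.png",cams.get_image("wrist"))
c=cams.get_calibration("wrist");np.save("wcal5.npy",c,allow_pickle=True)
E
```

```text
12.72 [ 0.6484 -0.1131  0.041 ] close deg 22.4 F [ 1.   1.  -0.3] w 0.035 gf 31.0
```

View pics/w5.png

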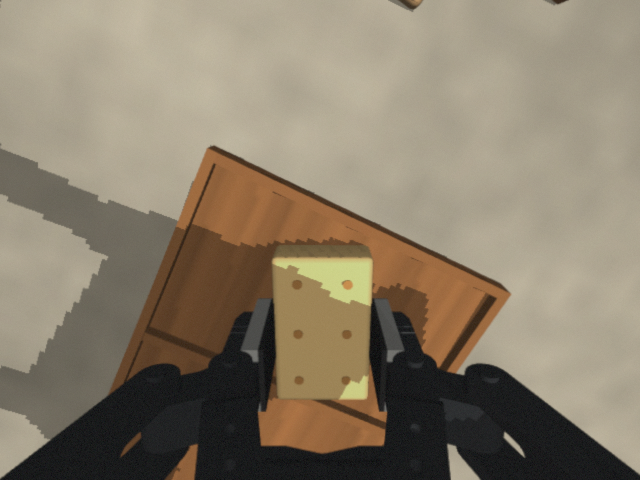

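Biscuit is held square and sits well inside the compartment (corners (212,150) and (508,293)). Set it down, then go to the pot.

step_arm --increments '[{"dp":[0,0,-0.028],"yaw":0,"grip":0},{"dp":[0,0,0],"yaw":0,"grip":0},{"dp":[0,0,0],"yaw":0,"grip":0.58},{"dp":[0,0,0],"yaw":0,"grip":0.58},{"dp":[0,0,0.15],"yaw":0,"grip":0.58}]'

```text
clock: 13.4
position: [0.6462, -0.1125, 0.0625]
ee_rot: [-0.003, 0.556, 0.831, -0.001]
contact_force: [0.5, 0.3, 0.1]
width: 0.0494
gripper_force: 0.0
```

step_arm --increments '[{"dp":[0,0,0.3],"yaw":0,"grip":0.8},{"dp":[-0.235,-0.132,0.1],"yaw":-0.65,"grip":1},{"dp":[-0.235,-0.132,0],"yaw":-0.65,"grip":1},{"dp":[-0.235,-0.132,0],"yaw":-0.65,"grip":1},{"dp":[-0.235,-0.132,0],"yaw":-0.65,"grip":1}]'

```text
clock: 14.02
position: [0.4587, -0.2193, 0.1449]
ee_rot: [0.001, 0.707, 0.707, -0.0]
contact_force: [-0.7, -0.6, -0.4]
width: 0.0853
gripper_force: 0.0
```

step_arm --increments '[{"dp":[0,0,0],"yaw":0,"grip":1},{"dp":[0,0,0],"yaw":0,"grip":1}]'

```text
clock: 14.28
position: [0.4607, -0.2189, 0.145]
ee_rot: [0.001, 0.707, 0.708, 0.0]
contact_force: [-0.1, -0.4, 0.0]
width: 0.0856
gripper_force: 0.0
```

```bash
python3 - <<'E'
from h import *
st();cv2.imwrite("pics/w6.png",cams.get_image("wrist"))
c=cams.get_calibration("wrist");np.save("wcal6.npy",c,allow_pickle=True)
E
```

```text
14.28 [ 0.4607 -0.2189  0.145 ] close deg 0.1 F [-0.1 -0.4  0. ] w 0.0856 gf 0.0
```

View pics/w6.png

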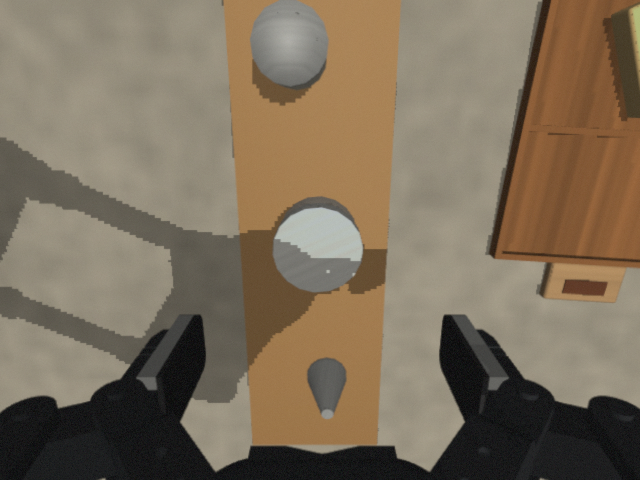

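Pot lid centred at (318,250), nozzle (326,388) and shaker (289,44) clear of the fingers. Descending.

step_arm --increments '[{"dp":[0,0,-0.25],"yaw":0,"grip":1},{"dp":[0,0,-0.2],"yaw":0,"grip":1},{"dp":[0,0,-0.095],"yaw":0,"grip":1},{"dp":[0,0,0],"yaw":0,"grip":1},{"dp":[0,0,0],"yaw":0,"grip":0}]'

```text
clock: 14.95
position: [0.4615, -0.2187, 0.0361]
ee_rot: [0.001, 0.706, 0.708, 0.0]
contact_force: [0.1, -0.1, 0.3]
width: 0.0697
gripper_force: 0.0
```

step_arm --increments '[{"dp":[0,0,0],"yaw":0,"grip":0},{"dp":[0,0,0],"yaw":0,"grip":0},{"dp":[0,0,0],"yaw":0,"grip":0},{"dp":[0,0,0],"yaw":0,"grip":0},{"dp":[0,0,0],"yaw":0,"grip":0}]'

```text
clock: 15.58
position: [0.4611, -0.219, 0.0368]
ee_rot: [0.001, 0.707, 0.708, 0.001]
contact_force: [0.4, 2.2, 6.9]
width: 0.0527
gripper_force: 31.6
```

step_arm --increments '[{"dp":[0,0,0.15],"yaw":0,"grip":0},{"dp":[0,0,0.25],"yaw":0,"grip":0},{"dp":[0.2275,0.03,0],"yaw":0,"grip":0},{"dp":[0.2275,0.03,0],"yaw":0,"grip":0},{"dp":[0.2275,0.03,0],"yaw":0,"grip":0}]'

```text
clock: 16.2
position: [0.5977, -0.2006, 0.116]
ee_rot: [0.0, 0.707, 0.708, 0.0]
contact_force: [-0.4, -1.3, -0.5]
width: 0.0528
gripper_force: 32.3
```

step_arm --increments '[{"dp":[0.2275,0.03,0],"yaw":0,"grip":0},{"dp":[0,0,-0.2],"yaw":0,"grip":0},{"dp":[0,0,-0.15],"yaw":0,"grip":0},{"dp":[0,0,0],"yaw":0,"grip":0},{"dp":[0,0,0],"yaw":0,"grip":0}]'

```text
clock: 16.82
position: [0.6425, -0.1949, 0.0465]
ee_rot: [0.001, 0.707, 0.708, 0.0]
contact_force: [0.1, -0.4, -1.5]
width: 0.0529
gripper_force: 32.9
```

step_arm --increments '[{"dp":[0,0,-0.028],"yaw":0,"grip":0},{"dp":[0,0,0],"yaw":0,"grip":0},{"dp":[0,0,0],"yaw":0,"grip":0.76},{"dp":[0,0,0],"yaw":0,"grip":0.76},{"dp":[0,0,0.15],"yaw":0,"grip":0.76}]'

```text
clock: 17.45
position: [0.6403, -0.1939, 0.068]
ee_rot: [-0.003, 0.706, 0.708, -0.001]
contact_force: [0.5, -0.0, 0.6]
width: 0.0647
gripper_force: 0.0
```

step_arm --increments '[{"dp":[0,0,0.3],"yaw":0,"grip":0.8},{"dp":[-0.2425,0.106,0.2],"yaw":0,"grip":1},{"dp":[-0.2425,0.106,0.1],"yaw":0,"grip":1},{"dp":[-0.2425,0.106,0],"yaw":0,"grip":1},{"dp":[-0.2425,0.106,0],"yaw":0,"grip":1}]'

```text
clock: 18.08
position: [0.4496, -0.1105, 0.1883]
ee_rot: [0.001, 0.706, 0.708, 0.0]
contact_force: [0.1, 0.7, -0.7]
width: 0.0852
gripper_force: 0.0
```

step_arm --increments '[{"dp":[0,0,0],"yaw":0,"grip":1},{"dp":[0,0,0],"yaw":0,"grip":1}]'

```text
clock: 18.32
position: [0.4518, -0.1114, 0.1884]
ee_rot: [0.001, 0.706, 0.708, 0.001]
contact_force: [-0.8, 0.2, -0.6]
width: 0.0855
gripper_force: 0.0
```

```bash
python3 - <<'E'
from h import *
st();cv2.imwrite("pics/w7.png",cams.get_image("wrist"))
c=cams.get_calibration("wrist");np.save("wcal7.npy",c,allow_pickle=True)
E
```

```text
18.32 [ 0.4518 -0.1114  0.1884] close deg 0.1 F [-0.8  0.2 -0.6] w 0.0855 gf 0.0
```

View pics/w7.png

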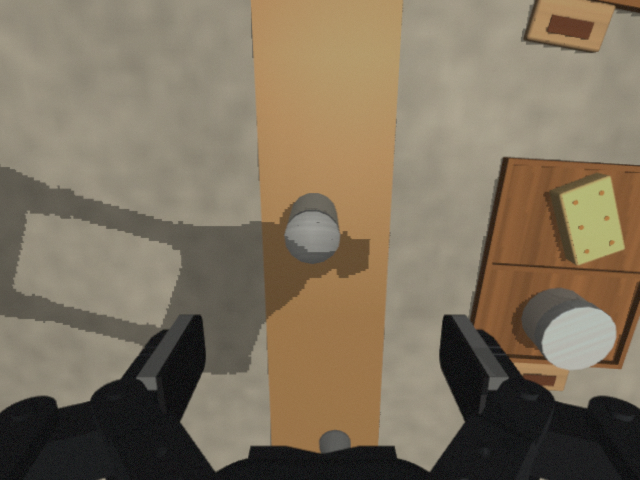

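Shaker dome centred at (312,237), about 3–4 mm to the left of the finger midline. The pot and rectangular biscuit stand in the short tray.

step_arm --increments '[{"dp":[-0.015,0.003,-0.25],"yaw":0,"grip":1},{"dp":[0,0,-0.25],"yaw":0,"grip":1},{"dp":[0,0,-0.217],"yaw":0,"grip":1},{"dp":[0,0,0],"yaw":0,"grip":1},{"dp":[0,0,0],"yaw":0,"grip":0}]'

```text
clock: 19.0
position: [0.4498, -0.1113, 0.045]
ee_rot: [0.001, 0.707, 0.708, 0.0]
contact_force: [0.5, -0.4, -0.1]
width: 0.0701
gripper_force: 0.0
```

step_arm --increments '[{"dp":[0,0,0],"yaw":0,"grip":0},{"dp":[0,0,0],"yaw":0,"grip":0},{"dp":[0,0,0],"yaw":0,"grip":0},{"dp":[0,0,0],"yaw":0,"grip":0},{"dp":[0,0,0],"yaw":0,"grip":0}]'

```text
clock: 19.62
position: [0.4489, -0.1109, 0.0458]
ee_rot: [0.002, 0.706, 0.708, 0.001]
contact_force: [-0.5, 0.5, 6.0]
width: 0.0352
gripper_force: 29.6
```

step_arm --increments '[{"dp":[0,0,0.15],"yaw":0,"grip":0},{"dp":[0,0,0.25],"yaw":0,"grip":0},{"dp":[0.176,0.186,0],"yaw":0,"grip":0},{"dp":[0.176,0.186,0],"yaw":0,"grip":0},{"dp":[0.176,0.186,0],"yaw":0,"grip":0}]'

```text
clock: 20.25
position: [0.5546, 0.0022, 0.1253]
ee_rot: [0.001, 0.707, 0.708, 0.001]
contact_force: [0.8, -0.4, -0.9]
width: 0.0351
gripper_force: 30.5
```

step_arm --increments '[{"dp":[0.176,0.186,0],"yaw":0,"grip":0},{"dp":[0.176,0.186,0],"yaw":0,"grip":0},{"dp":[0,0,-0.2],"yaw":0,"grip":0},{"dp":[0,0,-0.15],"yaw":0,"grip":0},{"dp":[0,0,0],"yaw":0,"grip":0}]'

```text
clock: 20.88
position: [0.6224, 0.0758, 0.0526]
ee_rot: [-0.001, 0.706, 0.708, -0.001]
contact_force: [0.1, 0.5, -1.1]
width: 0.0351
gripper_force: 30.8
```

step_arm --increments '[{"dp":[0,0,0],"yaw":0,"grip":0}]'

```text
clock: 21.0
position: [0.6245, 0.0754, 0.0555]
ee_rot: [0.001, 0.707, 0.708, 0.001]
contact_force: [1.1, 0.1, -1.2]
width: 0.035
gripper_force: 30.8
```

step_arm --increments '[{"dp":[0,0,-0.028],"yaw":0,"grip":0},{"dp":[0,0,0],"yaw":0,"grip":0},{"dp":[0,0,0],"yaw":0,"grip":0.6},{"dp":[0,0,0],"yaw":0,"grip":0.6},{"dp":[0,0,0.15],"yaw":0,"grip":0.65}]'

```text
clock: 21.62
position: [0.6218, 0.0755, 0.0766]
ee_rot: [-0.002, 0.707, 0.708, -0.002]
contact_force: [-0.3, -0.5, 0.0]
width: 0.0552
gripper_force: 0.0
```

step_arm --increments '[{"dp":[0,0,0.3],"yaw":0,"grip":0.7},{"dp":[0,0,0.3],"yaw":0,"grip":0.7},{"dp":[-0.25,0,0.15],"yaw":0,"grip":1},{"dp":[-0.3,0,0],"yaw":0,"grip":1},{"dp":[-0.3,0,0],"yaw":0,"grip":1}]'

```text
clock: 22.25
position: [0.4522, 0.0755, 0.229]
ee_rot: [0.0, 0.706, 0.708, 0.0]
contact_force: [0.2, -0.3, 0.7]
width: 0.0854
gripper_force: 0.0
```

step_arm --increments '[{"dp":[-0.3,0,0],"yaw":0,"grip":1},{"dp":[-0.3,0,0],"yaw":0,"grip":1},{"dp":[-0.2,0,0],"yaw":0,"grip":1},{"dp":[0,0,0],"yaw":0,"grip":1}]'

```text
clock: 22.75
position: [0.2905, 0.0756, 0.2284]
ee_rot: [-0.0, 0.706, 0.708, -0.0]
contact_force: [1.0, 0.7, 0.4]
width: 0.0853
gripper_force: 0.0
```

```bash
python3 - <<'E'
from h import *
st();im=cams.get_image("top");cv2.imwrite("pics/t2full.png",im)
s=cams.get_image("side")
a=cv2.resize(im[120:310,160:520],None,fx=2.2,fy=2.2,interpolation=3)[:,:792]
b=cv2.resize(s[185:365,180:480],(300,180))
b=np.pad(b,((0,0),(0,a.shape[1]-300),(0,0)))
cv2.imwrite("pics/t2.png",np.vstack([a,b]))
E
```

```text
22.75 [0.2905 0.0756 0.2284] close deg 0.1 F [1.  0.7 0.4] w 0.0853 gf 0.0
```

View pics/t2.png

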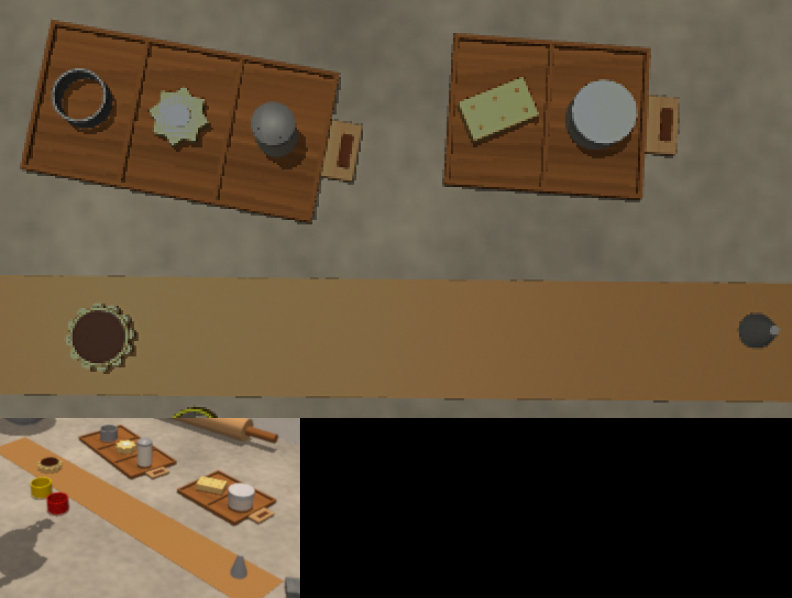

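```bash
python3 - <<'E'
from h import *
c=cams.get_calibration("top")
for n,p,z,t in [("cutter",(80,97),.032,(.6513,.2345)),("star",(179,116),.02,(.6371,.1537)),("shaker",(275,125),.061,(.6229,.073)),("pot",(604,112),.04,(.6412,-.1971)),("finger",(499,109.5),.02,(.6468,-.1153))]:
    print(n,(ray(c,np.array(p)/2.2+[160,120],z)[0,:2]-t).round(4))
E
```

```text
cutter [-0.      0.0006]
star [0.0016 0.0009]
shaker [ 0.001  -0.0014]
pot [ 0.0007 -0.0001]
finger [0.0005 0.0016]
```

All five are within about 2 mm of the middle of their compartments. They stand upright, and the robot is clear of them.

```bash
python3 -c "
from rig import ticket
print(ticket.sign_off())"
```

```text
the job is handed in; nothing more can be done
None
```

Both kits are made up and the job is handed in: in the last top picture all five things sat within about 2 mm of their compartment centres, and the round biscuit and nozzle had not been touched; sign-off returned no verdict.

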